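# Shut off the water to the chocolate melter

## Robot

A 6-joint arm with a two-finger parallel gripper is mounted at the origin on the work surface. World frame = base frame: x ahead of the robot, y to its left, z up, the work surface at z = 0. Lengths are in m, angles in rad, forces in N, time in s.
With the tool pointing down it reaches from about 0.3 to 0.875 m from the base axis. Payload 4.2 kg.
Tool frame: the origin (TCP) lies at the very end of the fingers, on their centre line; the grasp point (between the pads) lies manip.grasp_offset behind it (manip.grasp_offset is the distance from the TCP to the grasp point, in m); x points along the fingers, z is the direction in which the jaws open and shut, and the axes are right-handed (so a half turn about x gives the same grasp; the last joint's range is limited). The gripper opens to 85 mm and grips with 20 to 120 N. Pads are 22 mm wide; open, the fingers measure 114 mm over their backs; the gripper's body (76 mm by 85 mm) begins 54 mm behind the grasp point. The pads swing forward as they close: fully open they stand 13 mm farther back than shut.
Start: joints at [1.126, 0.32, 1.565, -0, 1.257, -0.02], TCP at [0.237, 0.524, 0.231] pointing down, gripper open.
Joint ranges: [-3.11, 3.11], [-0.84, 2.01], [0.21, 2.61], [-1.34, 4.49], [0.05, 2.63], [-2.56, 2.56]. Speed limits (rad/s): [2.57, 2.57, 3.14, 3.14, 3.14, 3.14].

## Interface

Orientations are given as a unit quaternion [x, y, z, w].
In Python, from cell import manip, ik, state, get_image, camera_info gives the robot as it stands. Calls block until the motion is done:
- manip.move_pose(position, orientation): joint-space move of the TCP to a pose.
- manip.move_linear(position, max_speed=0.15, rot=None, contact_N=None): straight line of the TCP; rot=None keeps the orientation; max_speed is the mean speed in m/s. With contact_N (N) it stops when the force on the tool has changed by that much, and returns True; else False.
- manip.movej(angles): joint-space move.
- manip.move_gripper(opening, grip_force=None): opening from 0.0 (shut) to 1.0 (fully open); grip_force is the grip in N (None keeps the last); returns when the fingers have stopped.
- manip.sleep(seconds).
- ik(position, orientation): joint angles nearest the present ones, or None.
- state(): the state.
- get_image(name): name is "side" or "top" or "wrist"; returns the picture (400x640x3 uint8, red, green, blue); there is no depth.
- camera_info(name): a dict with "K" (3x3 intrinsics, pixels), "k1" (the pictures are not rectified: a ray, as slopes to the right and down, at radius r is drawn at 1 + k1 r^2 times it, then the intrinsics apply), "camera_from_world" (4x4, takes a point from world to camera coordinates); the wrist camera has in their place "mount" (4x4, takes a point from camera to tool coordinates, whose origin is the TCP and whose axes are the tool frame's). Camera axes: x right, y down, z forward; pixel columns grow to the right and rows downward; lengths in m; the calibration is good to about 2 mm. A picture is of the moment at which its call begins: read the wrist's pose just before it. camera_info takes no time and is no camera call.
A pose or a line that the arm cannot do raises manip.IKError and nothing moves.
- manip.hand_in(): hands the job in, once; it reports no verdict.
The state is a dict: "t": time; "qpos": joint angles; "qvel": joint speeds; "joint_torque": joint torques, N m; "ee_pos": TCP position; "orientation": TCP orientation; "contact_force": force on the tool from outside, world axes, zero at the start; "ft_torque": the same for the moment, N m; "grip_width": opening from 0.0 (shut) to 1.0 (fully open).
Only numpy, scipy, OpenCV 4.12 (cv2) and the standard library are available. Lean on these libraries where they do the work, as an engineer would, in place of code of your own. Each camera call takes 0.05 s, during which the arm holds its last target.

## Task

Shut off the water to the chocolate melter: with the fingertips, push the valve box's steel cover along its tracks by its upright lip until it is fully aside on the deck, then push the lever with the round tag a quarter turn clockwise until it is fully shut, squarely across its pipe against its stop. Only push: do not grip the lip or the levers, and do not lift the cover out of its tracks. Leave the untagged lever open and everything else where it stands.

Things in the scene. Friction and masses are not known exactly. Their poses are not given: they have to be found in the camera images.
- valve_box: low aluminium box fixed on the counter, 220 (x) by 520 (y) mm, tracks along y. Origin: centre of underside, at counter height; z up. Valve bay open on top from x = -93 to 93, y = -245 to -6 mm (floor 4 mm up; pipe along y at x = -75, top 45 mm up); deck over the rest. Ledges and deck 85 mm above the counter; guide angles and end stops round the tracks reach 95 mm.
- cover: sheet-steel cover, 195 (x) by 260 (y) by 4 mm, 0.48 to 0.78 kg, lying loose in the tracks with 2.5 mm play each side; top 89 mm above the counter. Origin: centre of its underside; axes as the box. It starts over the valve bay, origin at box y = -125 to -100 mm; fully aside, on the deck at the end stop, it is at y = +126. Sliding takes 2 to 6 N.
- lip (a point): middle of the cover's upright folded lip: 170 mm long (x), 4 mm thick (y), top 117 mm above the counter, standing along the cover's +y edge, 126 mm from its origin. This point is 103 mm above the counter. Push on the lip's -y face to slide the cover to the box's +y.
- tagged_lever (a joint): turning of the lever with the round tag: 0 = open, lying along its pipe and pointing to the box's -x; grows clockwise seen from above; pi/2 = shut at its stop, pointing to the box's +y, across its pipe. Starts at 0 to 0.12 rad; takes about 0.3 N m (7 N at 45 mm from the pivot); no spring, stays where it is left.
- tagged_pivot (a point): point on the upright turning axis of the tagged lever, at the lever's mid height (65.5 mm above the counter); a nut there reaches 68 mm. The valve stands at box x = +40 mm, and box y = -200 or -100 mm: either place by chance.
- tagged_grip (a point): middle of the tagged lever's sleeve, 45 mm from the pivot; turns with it, -x pointing outward along the lever, y across it. Black sleeve 12 mm wide, from 18 to 70 mm from the pivot, underside 60.5 and top 70.5 mm above the counter; a round flat steel tag, 28 mm across, is riveted on top, 58 mm from the pivot (top 73 mm).
- tagged_valve: brass quarter-turn ball valve that carries the tagged lever, with 50 mm body along the box's x (top 47 mm above the counter). Origin: on the counter under its pivot.
- plain_lever (a joint): turning of the other lever, which has no tag: 0 = open, lying along its pipe and pointing to the box's -x; grows clockwise seen from above; pi/2 = shut at its stop, pointing to the box's +y, across its pipe. Starts at 0 to 0.12 rad; takes about 0.3 N m (7 N at 45 mm from the pivot); no spring, stays where it is left.
- plain_grip (a point): middle of the untagged lever's sleeve, 45 mm from its pivot, axes as for the tagged one. Black sleeve 12 mm wide, from 18 to 70 mm from the pivot, underside 60.5 and top 70.5 mm above the counter.
- plain_valve: the other, like brass ball valve, whose lever has no tag, in the other of the two places, 100 mm away. Origin: on the counter under its pivot.
- blanking_cap: loose brass cap, 24 mm across, 18 mm high, standing on the box's floor in the valve bay near its +y end. Origin: centre of its underside.
- ramekin: white ceramic cup, 80 mm across, 45 mm high, beyond the box's -y end. Origin: centre of its underside.
- palette_knife: palette knife 227 mm long, 28 mm wide, 14 mm high with black handle, lying in front of the box. Origin: near its middle, on the counter; x along it towards the blade.
- mould: clear chocolate mould, 120 by 240 by 20 mm, with 18 dark pieces, lying behind the box. Origin: centre of its underside.
- glass_bowl: green glass bowl, 150 mm across, 75 mm high, beyond the box's +y end. Origin: centre of its underside.
- oil_bottle: white squeeze bottle, 60 mm across, 160 mm high, to the right of the robot. Origin: centre of its underside.

How it is judged:
By the outcome, as a careful person would: the job done as asked, in the order asked, and still so for the second after the job is handed in, with the robot touching nothing.
It also fails if it takes over 64 s, if anything falls off the work surface, if the arm or the gripper's body presses on something with over 40 N, if the wrist force passes 120 N, or if a joint passes its speed limit or range.

## Working session

There is one attempt and no reset: what is moved stays moved. The work goes in short steps, each a Python script; the robot and the scene stay as the last script left them, time stands still between calls to the robot, and variables do not carry over. Pictures are saved under pics/ and viewed, and the job is handed in when it is done.

```bash
mkdir -p pics; ls; python3 - <<'E'
from cell import manip, ik, state, get_image, camera_info
import cv2
for n in ["side","top","wrist"]:
    im=get_image(n); cv2.imwrite(f"pics/{n}0.png",im[:,:,::-1])
    print(n,camera_info(n))
s=state(); print(s["t"],s["ee_pos"],s["orientation"],s["contact_force"],s["grip_width"],manip.grasp_offset)
E
```

```text
pics
side {'K': array([[438.2790467 ,   0.        , 322.05920637],
       [  0.        , 438.2790467 , 205.40447445],
       [  0.        ,   0.        ,   1.        ]]), 'k1': -0.026895404123918654, 'camera_from_world': array([[ 0.97501478, -0.22130473,  0.01924559, -0.52907692],
       [-0.09763803, -0.50476036, -0.85772012,  0.15923011],
       [ 0.19953193,  0.83441069, -0.51375657,  1.24903153],
       [ 0.        ,  0.        ,  0.        ,  1.        ]])}
top {'K': array([[463.49382527,   0.        , 322.7836418 ],
       [  0.        , 463.49382527, 195.18837761],
       [  0.        ,   0.        ,   1.        ]]), 'k1': 0.021111870283219737, 'camera_from_world': array([[ 0.00312545, -0.99997166,  0.00684846,  0.03492696],
       [-0.99866475, -0.00347436, -0.05154262,  0.56450779],
       [ 0.05156496, -0.00667822, -0.99864731,  1.66309758],
       [ 0.        ,  0.        ,  0.        ,  1.        ]])}
wrist {'K': array([[332.03620375,   0.        , 319.99087111],
       [  0.        , 332.03620375, 204.64527099],
       [  0.        ,   0.        ,   1.        ]]), 'k1': -0.0510093925247425, 'mount': array([[ 8.14778221e-04, -2.80267136e-01,  9.59921699e-01,
        -1.41619880e-01],
       [ 1.28966396e-03, -9.59920925e-01, -2.80268004e-01,
         7.06742026e-02],
       [ 9.99998836e-01,  1.46633269e-03, -4.20672240e-04,
         6.41956214e-04],
       [ 0.00000000e+00,  0.00000000e+00,  0.00000000e+00,
         1.00000000e+00]])}
0.15 [0.23683048 0.52358966 0.23070062] [-0.38360142  0.59455436  0.38312611  0.59377558] [-0.05072249 -0.27508719 -0.61674183] 0.9963142822229447 0.0187
```

View pics/top0.png

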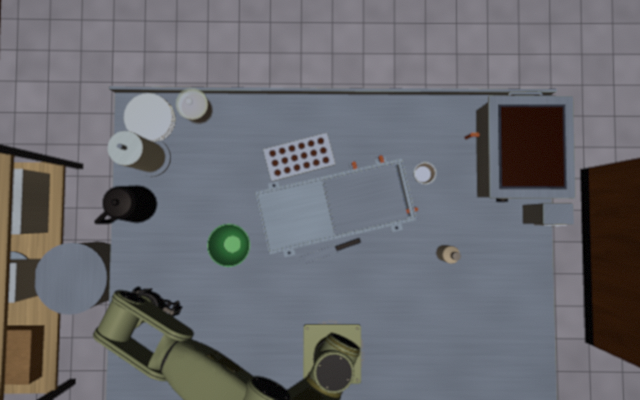

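View pics/side0.png

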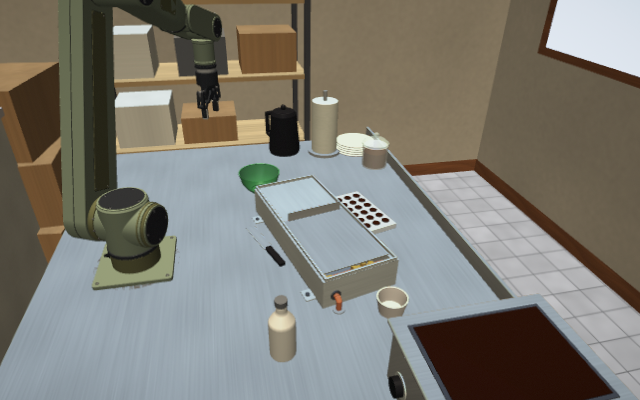

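View pics/wrist0.png

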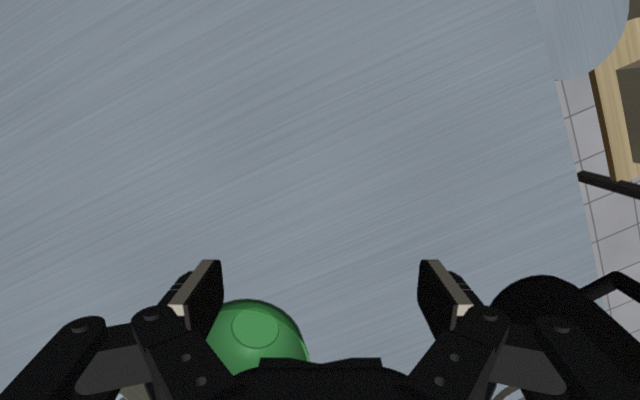

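The top view shows the box around pixels (257–415, 158–255). The deck is at the left (+y) and the cover over the bay at the right. I'll enlarge it.

```bash
python3 - <<'E'
import cv2
im=cv2.imread("pics/top0.png")[145:265,245:445]
cv2.imwrite("pics/top0c.png",cv2.resize(im,None,fx=4,fy=4,interpolation=cv2.INTER_CUBIC))
im=cv2.imread("pics/side0.png")[165:315,240:440]
cv2.imwrite("pics/side0c.png",cv2.resize(im,None,fx=4,fy=4,interpolation=cv2.INTER_CUBIC))
E
```

```text
(no output)
```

View pics/top0c.png

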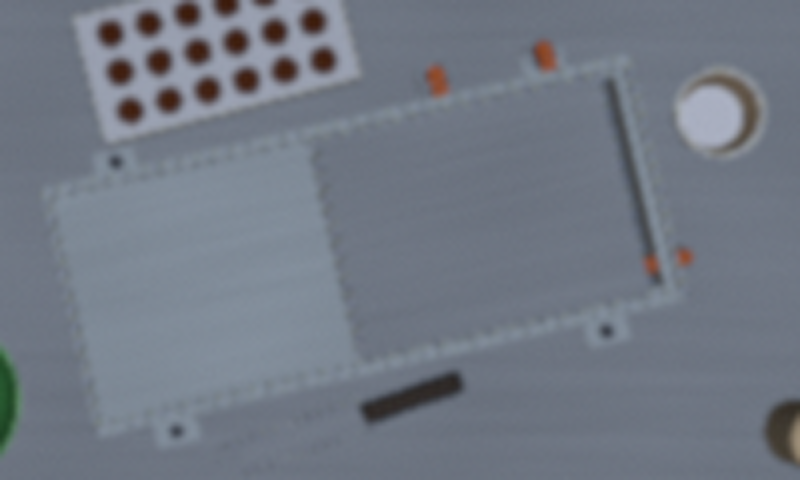

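View pics/side0c.png

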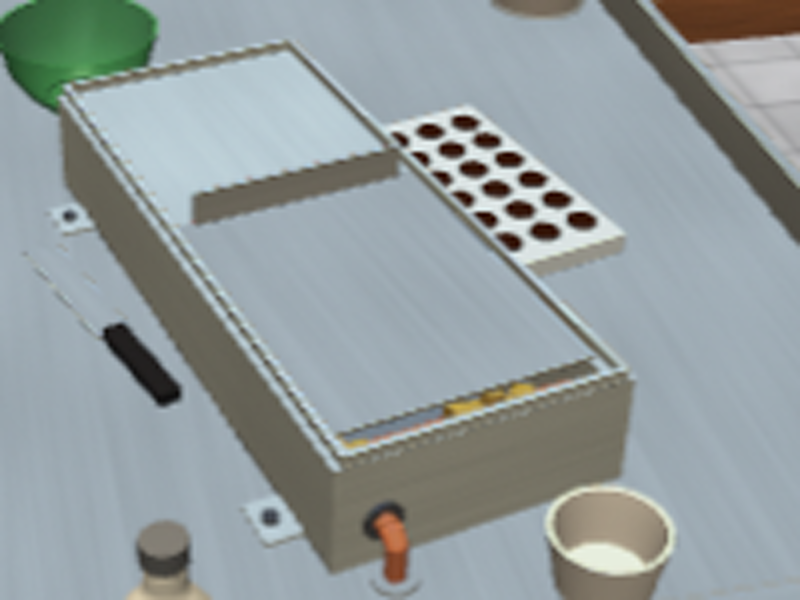

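```bash
cat > h.py <<'E'
import numpy as np, cv2
from scipy.optimize import least_squares
from scipy.spatial.transform import Rotation as R
from cell import manip, ik, state, get_image, camera_info
def proj(T,K,k1,P):
    P=np.atleast_2d(P); c=P@T[:3,:3].T+T[:3,3]; s=c[:,:2]/c[:,2:]
    s=s*(1+k1*(s**2).sum(1,keepdims=True)); return s@K[:2,:2].T+K[:2,2]
def cam(n,pos=None,q=None):
    i=camera_info(n)
    if n=="wrist":
        W=np.eye(4); W[:3,:3]=R.from_quat(q).as_matrix(); W[:3,3]=pos
        T=np.linalg.inv(W@i["mount"])
    else: T=i["camera_from_world"]
    return T,i["K"],i["k1"]
def unproj(c,uv,z):
    T,K,k1=c; d=(np.array(uv,float)-K[:2,2])/K[0,0]; s=d.copy()
    for _ in range(20): s=d/(1+k1*(s@s))
    r=T[:3,:3].T@np.r_[s,1]; o=-T[:3,:3].T@T[:3,3]; return o+r*(z-o[2])/r[2]
E
python3 - <<'E'
from h import *
C=np.array([[.11,.26,.095],[.11,-.26,.095],[-.11,-.26,.095],[-.11,.26,.095]])
t=(np.array([[47,190],[628,62],[678,297],[102,433]])+.5)/4-.5+[245,145]
# side: (+x+y),( +x,-y),(-x,-y),(-x,+y)
s=(np.array([[292,42],[632,375],[340,462],[65,92]])+.5)/4-.5+[240,165]
def W(p): 
    c,sn=np.cos(p[2]),np.sin(p[2]); return np.c_[p[0]+c*C[:,0]-sn*C[:,1],p[1]+sn*C[:,0]+c*C[:,1],C[:,2]]
ct,cs=cam("top"),cam("side")
for nm,f in [("top",lambda p:(proj(*ct,W(p))-t).ravel()),("side",lambda p:(proj(*cs,W(p))-s).ravel()),("both",lambda p:np.r_[(proj(*ct,W(p))-t).ravel(),(proj(*cs,W(p))-s).ravel()])]:
    r=least_squares(f,[.45,0,.2]); print(nm,r.x,np.round(r.fun,1))
p=r.x
def tobox(w):
    d=w[:2]-p[:2]; c,sn=np.cos(p[2]),np.sin(p[2]); return [c*d[0]+sn*d[1],-sn*d[0]+c*d[1]]
# lip top ends, top cam
for q in [(310,148),(356,362)]:
    u=(np.array(q)+.5)/4-.5+[245,145]; print("lip t",tobox(unproj(ct,u,.117)))
for q in [(193,196),(396,150)]:
    u=(np.array(q)+.5)/4-.5+[240,165]; print("lip s",tobox(unproj(cs,u,.117)))
for q in [(340,433),(592,360)]:
    u=(np.array(q)+.5)/4-.5+[240,165]; print("edge -y s",tobox(unproj(cs,u,.089)))
E
```

```text
top [ 0.52375707 -0.00737407  0.22622608] [-1.4 -0.8  0.3 -1.9  2.5  1.4 -1.4  1.1]
side [ 0.52372473 -0.01887475  0.23222383] [ 1.4 -0.9  2.  -0.9 -1.3  1.1 -2.1 -1.2]
both [ 0.5245734  -0.01146538  0.22970784] [-0.2 -0.7  1.3 -2.4  3.7  0.9  0.   1.1  1.4 -1.9  1.1 -2.5 -1.9 -1.
 -1.9 -2.3]
lip t [np.float64(0.09029351608541344), np.float64(0.03159860106223851)]
lip t [np.float64(-0.09528377442877374), np.float64(0.03444608386981962)]
lip s [np.float64(-0.08707023555472503), np.float64(0.017100373770842343)]
lip s [np.float64(0.07736651839290293), np.float64(0.015164630907421945)]
edge -y s [np.float64(-0.09218250618559745), np.float64(-0.23446694288613137)]
edge -y s [np.float64(0.09138335047872347), np.float64(-0.23696072740560253)]
```

```bash
cat >> h.py <<'E'
def quat(psi):  # tool x down, tool y at world angle psi
    y=np.array([np.cos(psi),np.sin(psi),0]); x=np.array([0,0,-1.]); z=np.cross(x,y)
    return R.from_matrix(np.c_[x,y,z]).as_quat()
def snap(n,f):
    s=state(); im=get_image(n)[:,:,::-1]; cv2.imwrite(f"pics/{f}.png",im)
    np.save(f"pics/{f}.npy",np.r_[s["ee_pos"],s["orientation"]]); return s,im
E
python3 - <<'E'
from h import *
s=state(); print(R.from_quat(s["orientation"]).as_matrix().round(2))
th=.23
for sg in (1,-1):
    for pos in [(.5,.05,.35),(.52,0,.1),(.47,.24,.1),(.55,-.2,.06),(.57,-.25,.06)]:
        q=ik(pos,quat(th+sg*np.pi/2)); print(sg,pos,None if q is None else np.round(q,2))
E
```

```text
[[-0.   -0.91  0.41]
 [-0.    0.41  0.91]
 [-1.    0.   -0.  ]]
1 (0.5, 0.05, 0.35) [ 0.08  0.15  1.5  -0.    1.49 -0.15]
1 (0.52, 0, 0.1) [-0.02  0.36  1.88 -0.    0.91 -0.25]
1 (0.47, 0.24, 0.1) [ 0.45  0.37  1.86 -0.    0.91  0.22]
1 (0.55, -0.2, 0.06) [-0.37  0.49  1.77 -0.    0.88 -0.6 ]
1 (0.57, -0.25, 0.06) [-0.43  0.54  1.67 -0.    0.93 -0.66]
-1 (0.5, 0.05, 0.35) None
-1 (0.52, 0, 0.1) None
-1 (0.47, 0.24, 0.1) None
-1 (0.55, -0.2, 0.06) [-0.37  0.49  1.77 -0.    0.88  2.54]
-1 (0.57, -0.25, 0.06) [-0.43  0.54  1.67 -0.    0.93  2.48]
```

```bash
python3 - <<'E'
from h import *
manip.move_pose([.5245,-.01,.33],quat(.23+np.pi/2))
manip.move_gripper(0.0)
s,im=snap("wrist","w1"); print(s["t"],s["ee_pos"])
E
```

```text
3.1167 [ 0.52450522 -0.010028    0.33000284]
```

View pics/w1.png

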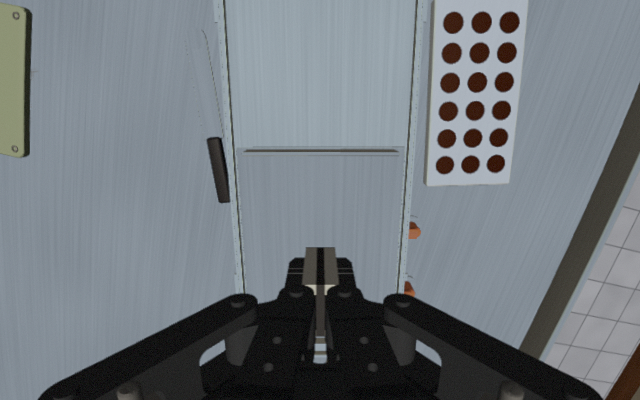

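The lip runs along row ~150 from column 243 to 400. The box's long edges are visible on both sides. Next I'll enlarge this for accurate x, yaw and lip y.

```bash
python3 - <<'E'
import cv2
im=cv2.imread("pics/w1.png")[0:200,205:445]
c=cv2.resize(im,None,fx=3.3,fy=3,interpolation=cv2.INTER_CUBIC)
cv2.imwrite("pics/w1c.png",c)
im=cv2.imread("pics/w1.png")
a=cv2.resize(im[135:165,230:270],None,fx=10,fy=10,interpolation=cv2.INTER_CUBIC)
b=cv2.resize(im[135:165,380:420],None,fx=10,fy=10,interpolation=cv2.INTER_CUBIC)
cv2.imwrite("pics/w1d.png",cv2.hconcat([a,b]))
E
```

```text
(no output)
```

View pics/w1c.png

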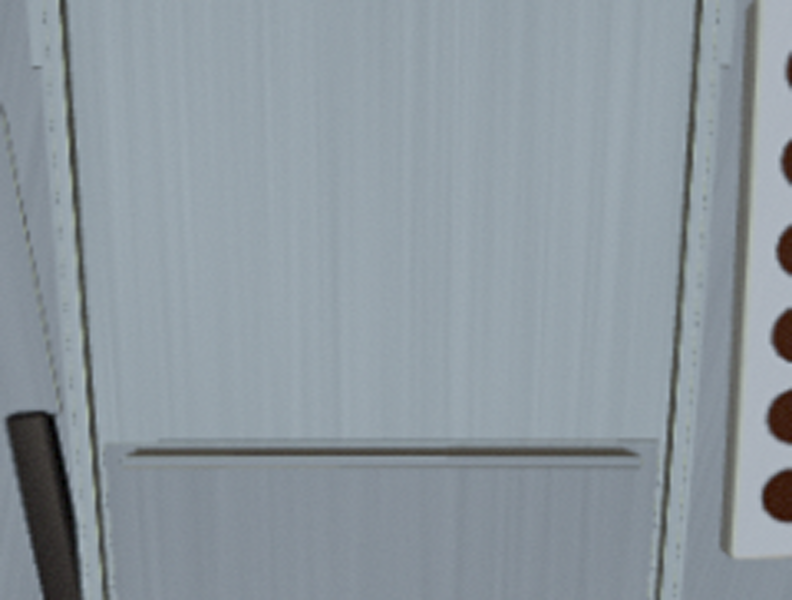

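View pics/w1d.png

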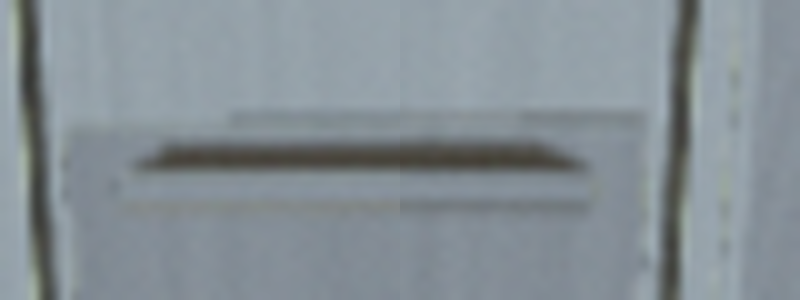

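```bash
python3 - <<'E'
from h import *
d=np.load("pics/w1.npy"); c=cam("wrist",d[:3],d[3:])
f=lambda x,y:((x+.5)/3.3-.5+205,(y+.5)/3-.5)
L=[unproj(c,f(*p),.095) for p in [(62,0),(79,250),(100,590)]]
Rr=[unproj(c,f(*p),.095) for p in [(703,0),(686,250),(664,590)]]
for l,r in zip(L,Rr): print(l[:2].round(4),r[:2].round(4),np.linalg.norm(l-r).round(4))
for S in (L,Rr):
    v=S[0]-S[-1]; print("yaw",np.arctan2(-v[0],v[1]))
for uv in [(242.3,155.3),(399.2,155.3),(242.5,152),(399,152)]: print("lip",unproj(c,uv,.117).round(4))
E
```

```text
[0.3879 0.1423] [0.5812 0.1878] 0.1986
[0.4068 0.0627] [0.5999 0.1082] 0.1983
[ 0.4343 -0.0607] [ 0.6301 -0.0146] 0.2012
yaw 0.2246173689652528
yaw 0.2369894846368631
lip [ 0.439  -0.0069  0.117 ]
lip [0.6025 0.0316 0.117 ]
lip [ 0.4386 -0.0034  0.117 ]
lip [0.6013 0.0349 0.117 ]
```

```bash
python3 - <<'E'
from h import *
th=.231; u=np.array([-np.sin(th),np.cos(th)]); q=quat(th+np.pi/2)
face=np.array([.5208,.0124])
st=face-u*.034
manip.move_linear([*st,.16],max_speed=.25,rot=q)
print("down contact",manip.move_linear([*st,.098],max_speed=.06,contact_N=6),state()["ee_pos"])
r=manip.move_linear([*(face+u*.015),.098],max_speed=.03,contact_N=3)
s=state(); p=s["ee_pos"]; print(r,p,s["contact_force"],"rel face",(p[:2]-face)@u,s["t"])
snap("wrist","w2"); snap("side","s2")
E
```

```text
down contact False [ 0.52893481 -0.02071684  0.09838784]
True [0.52253949 0.00348316 0.09762875] [ 0.16170976  0.19403057 -0.19318178] rel face -0.00907824994204163 6.1
```

View pics/w2.png

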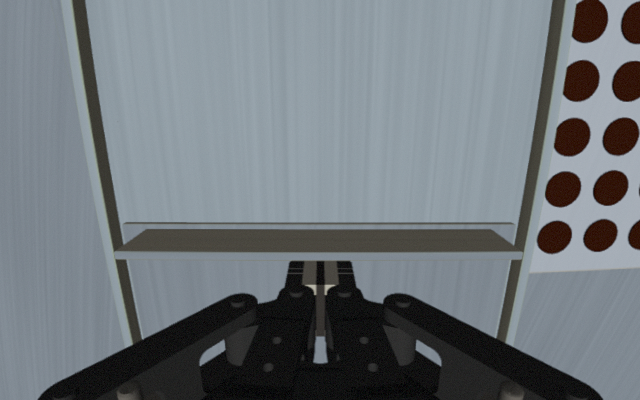

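View pics/s2.png

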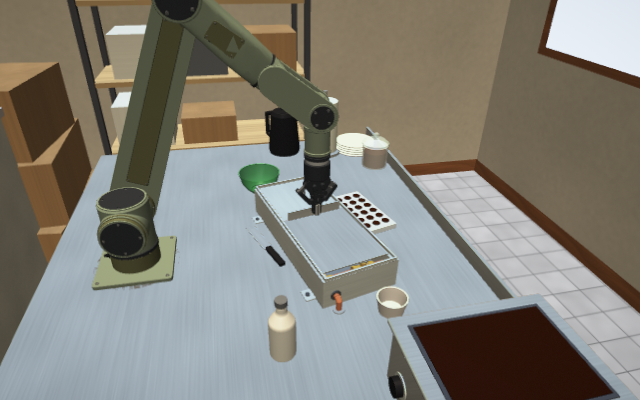

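The fingers stand centred behind the lip (column 320; the lip spans 117–522), with contact about 9–11 mm off the face as expected. Now I'll push.

```bash
python3 - <<'E'
from h import *
th=.231; u=np.array([-np.sin(th),np.cos(th)])
p0=state()["ee_pos"][:2]
r=manip.move_linear([*(p0+u*.195),.098],max_speed=.07,contact_N=25)
s=state(); print(r,s["ee_pos"],s["contact_force"],(s["ee_pos"][:2]-p0)@u)
if not r:
    r=manip.move_linear([*(p0+u*.26),.098],max_speed=.02,contact_N=14)
s=state(); print(r,s["ee_pos"],s["contact_force"],(s["ee_pos"][:2]-p0)@u,s["t"])
snap("wrist","w3"); snap("side","s3")
E
```

```text
False [0.47774884 0.1928035  0.0980568 ] [ 1.14280905 -2.08934791 -1.54479581] 0.19493198956284333
True [0.4703928  0.22331129 0.09780324] [0.57218433 0.15786737 0.02785432] 0.22631359770474876 10.8833
```

View pics/w3.png

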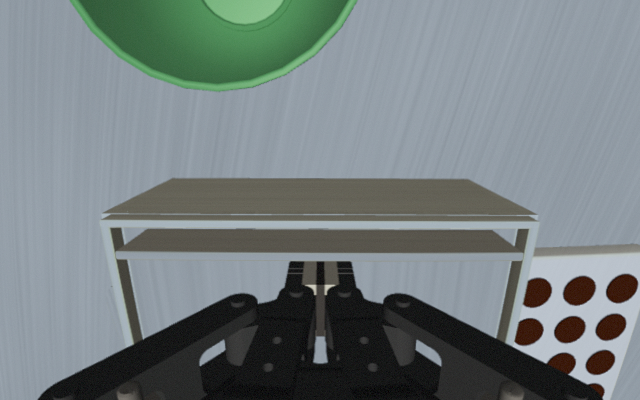

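View pics/s3.png

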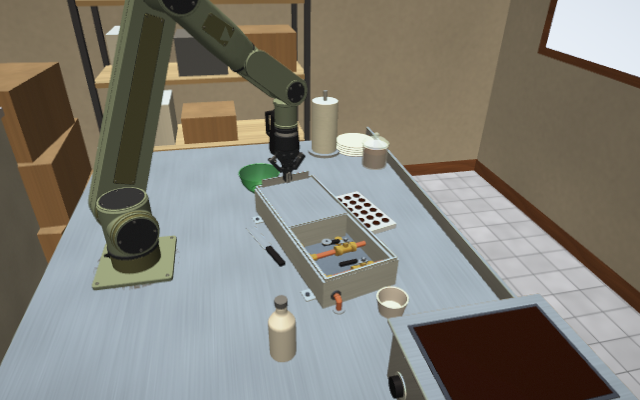

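```bash
python3 - <<'E'
from h import *
th=.231; u=np.array([-np.sin(th),np.cos(th)])
p0=state()["ee_pos"][:2]
manip.move_linear([*(p0-u*.003),.098],max_speed=.03)
r=manip.move_linear([*(p0+u*.01),.098],max_speed=.015,contact_N=15)
s=state(); p=s["ee_pos"]; print(r,p,(p[:2]-p0)@u); print("box origin est",p[:2]-u*.240)
manip.move_linear([*(p[:2]-u*.04),.098],max_speed=.08)
manip.move_linear([*(p[:2]-u*.04),.2],max_speed=.2)
o=p[:2]-u*.240; t=o+u*(-.20)
manip.move_linear([*(o-u*.05),.33],max_speed=.25)
s,_=snap("wrist","w4"); print(s["t"])
manip.move_linear([*(o-u*.21),.33],max_speed=.25)
snap("wrist","w5")
E
```

```text
True [0.46984138 0.22303708 0.0977747 ] 3.3839904744696987e-05
box origin est [ 0.52478964 -0.01058802]
14.3333
```

View pics/w4.png

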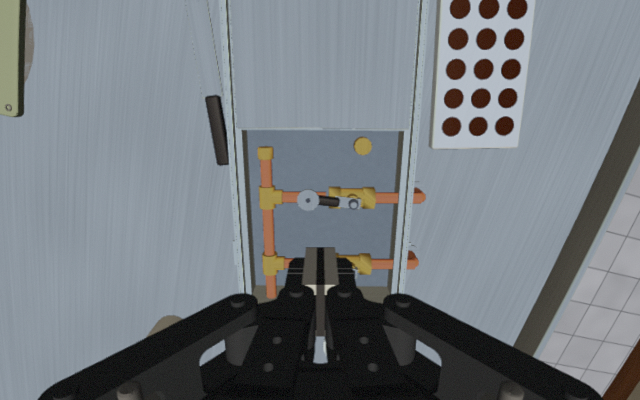

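View pics/w5.png

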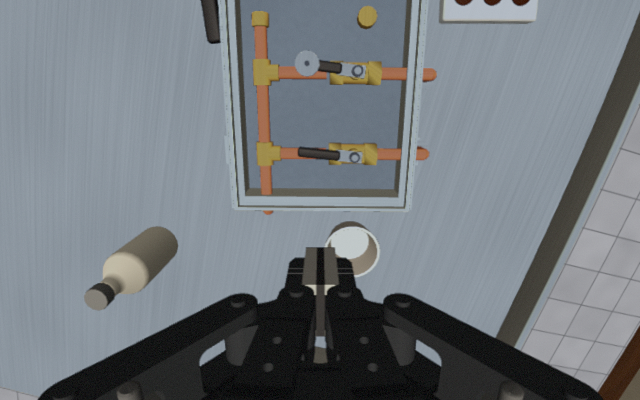

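The tagged lever is the +y one. In w5 its nut is at about (358,70) and its tag at (307,63). The plain lever's nut is at about (355,156).

```bash
python3 - <<'E'
from h import *
a=cv2.imread("pics/w4.png")[180:220,290:390]; b=cv2.imread("pics/w5.png")[45:85,290:390]; d=cv2.imread("pics/w5.png")[135:175,290:390]
cv2.imwrite("pics/lev.png",cv2.resize(cv2.vconcat([a,b]),None,fx=7,fy=7,interpolation=cv2.INTER_CUBIC))
for f,pts in [("w4",{"nut":(353,203),"tag":(308,200)}),("w5",{"nut":(358,70.5),"tag":(307,63.5),"pnut":(355,156.5),"ptip":(300,153)})]:
    dd=np.load(f"pics/{f}.npy"); c=cam("wrist",dd[:3],dd[3:]); th=.231; o=np.array([.5248,-.0106]); 
    ux=np.array([np.cos(th),np.sin(th)]);uy=np.array([-np.sin(th),np.cos(th)])
    for k,v in pts.items():
        z=.068 if "nut" in k else (.073 if k=="tag" else .0705)
        w=unproj(c,v,z)[:2]; print(f,k,w.round(4),"box",((w-o)@ux).round(4),((w-o)@uy).round(4))
E
```

```text
w4 nut [ 0.5864 -0.0953] box 0.0405 -0.0966
w4 tag [ 0.5301 -0.1036] box -0.0161 -0.0918
w5 nut [ 0.5879 -0.0976] box 0.0415 -0.0991
w5 tag [ 0.5302 -0.1046] box -0.0163 -0.0927
w5 pnut [ 0.6106 -0.1932] box 0.0417 -0.1974
w5 ptip [ 0.5448 -0.2047] box -0.025 -0.1935
```

View pics/lev.png

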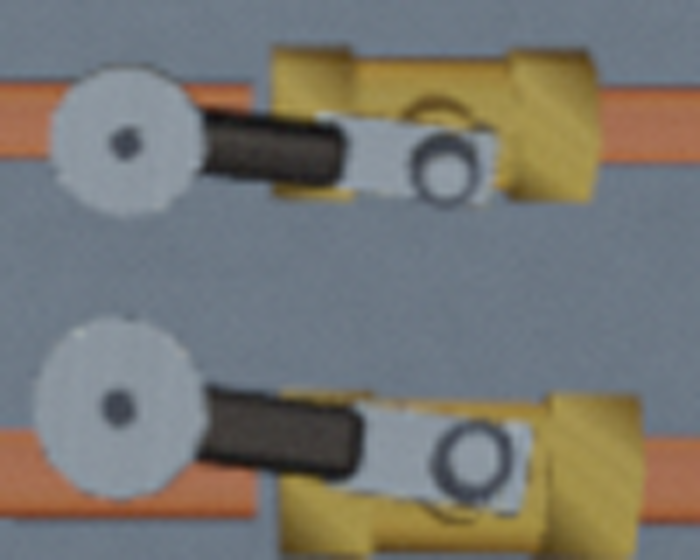

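```bash
cat >> h.py <<'E'
th=.231; ux=np.array([np.cos(th),np.sin(th)]); uy=np.array([-np.sin(th),np.cos(th)])
O=np.array([.5248,-.0106]); PIV=np.array([.041,-.0985])
def fp(phi,r,back,z):
    b=PIV+r*np.array([-np.cos(phi),np.sin(phi)])-back*np.array([np.sin(phi),np.cos(phi)])
    return [*(O+b[0]*ux+b[1]*uy),z]
def fq(phi): return quat(th+np.pi/2-phi)
E
python3 - <<'E'
from h import *
for ph in (0,.8,1.57): print(ik(fp(ph,.032,.017,.061),fq(ph)))
manip.move_linear(fp(0.05,.032,.036,.2),max_speed=.25,rot=fq(.05))
manip.move_linear(fp(0.05,.032,.036,.12),max_speed=.15)
print(manip.move_linear(fp(0.05,.032,.036,.061),max_speed=.05,contact_N=5),state()["ee_pos"])
r=manip.move_linear(fp(0.05,.032,.008,.061),max_speed=.02,contact_N=3)
s=state(); p=s["ee_pos"][:2]-O; print(r,s["ee_pos"],"rel piv",p@ux-PIV[0],p@uy-PIV[1],s["t"])
snap("wrist","w6"); snap("side","s6")
E
```

```text
[-2.32823565e-01  4.73532567e-01  1.79649508e+00 -4.44089210e-16
  8.71565006e-01 -4.63823565e-01]
[-1.89809318e-01  4.55960778e-01  1.82956726e+00 -4.44089210e-16
  8.56064614e-01  3.79190682e-01]
[-1.43630254e-01  4.66843702e-01  1.80912097e+00 -4.44089210e-16
  8.65627986e-01  1.19536975e+00]
False [ 0.56252697 -0.13834328  0.06136878]
True [ 0.55859483 -0.11803667  0.06083705] rel piv -0.032700569479793745 -0.013820288853009705 18.9917
```

View pics/w6.png

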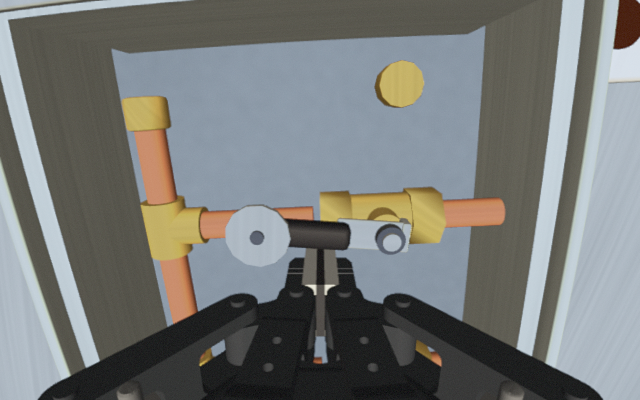

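Contact came at the predicted place: the fingers are behind the sleeve, inboard of the tag. Now I'll sweep the quarter turn.

```bash
python3 - <<'E'
from h import *
for ph in np.linspace(.2,1.45,6):
    r=manip.move_linear(fp(ph,.032,.0165,.061),max_speed=.03,rot=fq(ph),contact_N=30)
    s=state(); print(round(ph,2),r,s["contact_force"].round(1),s["t"])
    if r: break
snap("wrist","w7")
E
```

```text
0.2 False [ 1.5 -7.3 -1.8] 19.3917
0.45 False [ 0.3 -7.2 -0.4] 19.8417
0.7 False [-0.  -6.3 -0.6] 20.2917
0.95 False [-0.1 -8.1  0.5] 20.7417
1.2 False [-1.8 -7.7  0.3] 21.1917
1.45 False [-3.  -6.3  1.7] 21.6417
```

View pics/w7.png

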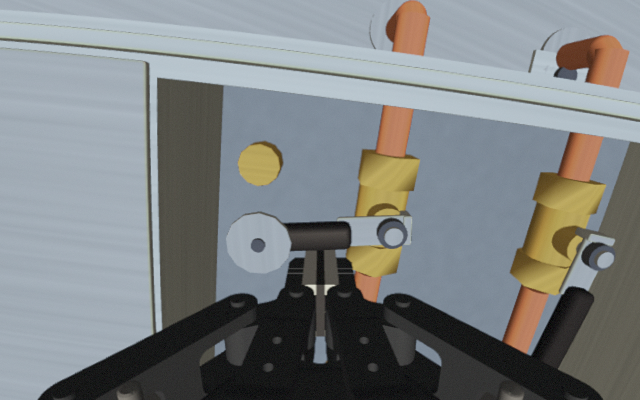

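```bash
python3 - <<'E'
from h import *
ph=np.pi/2
r=manip.move_linear(fp(ph,.032,.0175,.061),max_speed=.02,rot=fq(ph),contact_N=20)
s=state(); p=s["ee_pos"][:2]-O; print(r,s["contact_force"].round(1),p@ux-PIV[0],p@uy-PIV[1])
if not r:
    r=manip.move_linear(fp(ph,.032,.007,.061),max_speed=.012,contact_N=14)
s=state(); p=s["ee_pos"][:2]-O; print(r,s["contact_force"].round(1),p@ux-PIV[0],p@uy-PIV[1])
manip.move_linear(fp(ph,.032,.022,.061),max_speed=.05)
r=manip.move_linear(fp(ph,.032,.006,.061),max_speed=.015,contact_N=22)
s=state(); p=s["ee_pos"][:2]-O; print(r,s["contact_force"].round(1),p@ux-PIV[0],p@uy-PIV[1],s["t"])
manip.move_linear(fp(ph,.032,.035,.061),max_speed=.08)
manip.move_linear(fp(ph,.032,.035,.2),max_speed=.15)
manip.move_linear([*(O-uy*.21),.33],max_speed=.25,rot=fq(0))
s,_=snap("wrist","w8"); print(s["t"]); snap("side","s8")
im=cv2.imread("pics/w8.png")[0:220,215:435]
cv2.imwrite("pics/w8c.png",cv2.resize(im,(600,600),interpolation=cv2.INTER_CUBIC))
E
```

```text
False [-4.5 -6.   1.6] -0.02034126467257968 0.03127753659582039
True [-0.3 -0.1 -0.5] -0.018065634555336132 0.03203213282463596
True [-0.2 -1.2  0.2] -0.01814599111549082 0.0322705825959729 23.6
26.75
```

View pics/w8c.png

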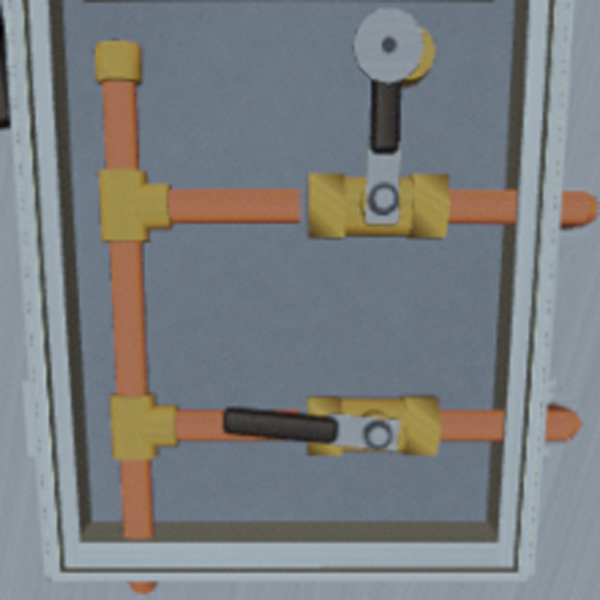

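View pics/s8.png

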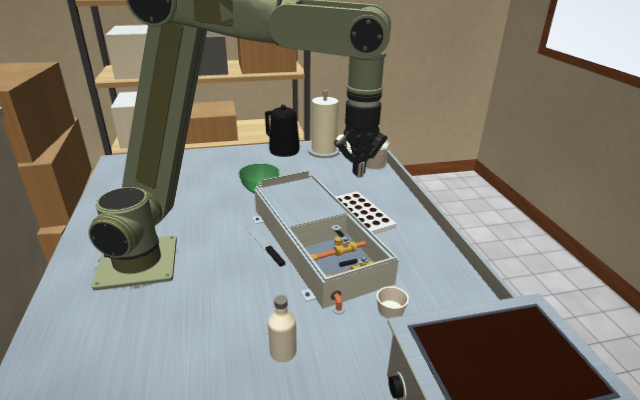

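The lever is now across its pipe, and the stop was felt twice at the same place. I'll check the angle numerically and confirm the cover is still at the end stop.

```bash
python3 - <<'E'
from h import *
d=np.load("pics/w8.npy"); c=cam("wrist",d[:3],d[3:])
g=lambda x,y:((x+.5)*220/600-.5+215,(y+.5)*220/600-.5)
def b(uv,z): w=unproj(c,uv,z)[:2]-O; return np.array([w@ux,w@uy])
n=b(g(384,199),.068); t=b(g(389,44),.073); print(n,t,np.arctan2(t[1]-n[1],-(t[0]-n[0])),np.linalg.norm(t-n))
# valve body axis as reference
print(b(g(310,206),.035),b(g(447,206),.035))
manip.move_linear([*(O+uy*.10),.33],max_speed=.25)
s,_=snap("wrist","w9"); print(s["t"],s["contact_force"])
E
```

```text
[ 0.04076773 -0.09901114] [ 0.0407726  -0.04064259] 1.57087967799017 0.05836855445744101
[ 0.01051848 -0.09891897] [ 0.07275988 -0.09861626]
28.2417 [-0.10906999  0.63035255  0.11608862]
```

View pics/w9.png

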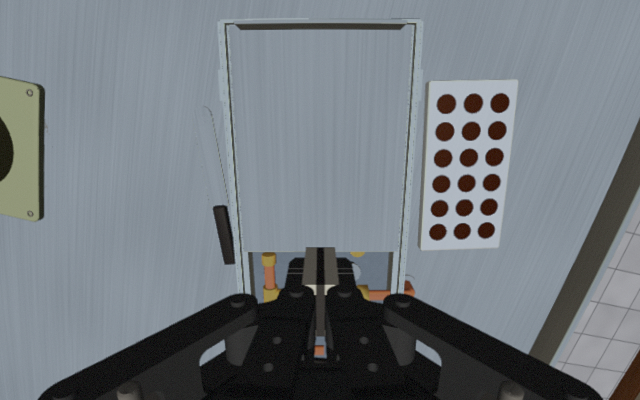

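The lever measures 1.571 rad, and the cover lies squarely on the deck with its lip close against the end stop. Handing in.

```bash
python3 -c "
from h import *
manip.hand_in(); print(state()['t'])"
```

```text
the job is handed in; nothing more can be done
the job is handed in; nothing more can be done
```

I slid the cover fully aside and turned the tagged lever shut, only pushing with closed fingertips, and handed the job in at about 28 s of the 64 s allowed.

- **Cover:** I pushed it by the lip's -y face for 226 mm, against about 225.5 mm expected from the images, until it met the end stop. A second push stopped within 0.1 mm of the same place. The last picture shows it squarely on the deck in its tracks.
- **Tagged lever:** it was the one at box y = -100 mm. I swept it a quarter turn clockwise and met its stop twice at the same spot. The last picture measures it at 1.571 rad, squarely across its pipe.
- **Everything else:** the untagged lever is still open at its small starting angle. The cap, ramekin, knife, mould, bowl and bottle look undisturbed by eye in the pictures.

Two measurements disagreed:
- **Box position:** the first fits from the top and side cameras differed by about 12 mm in y. I settled it with a wrist-camera view and the end-stop contact.
- **Lever stop:** the fingers met it about 2 mm earlier than my 16 mm estimate. I put this down to error in the pivot position, as the picture shows the lever fully across its pipe.

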